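# Take a kiln reading through the lid's spy hole

## Robot

A 6-joint arm with a two-finger parallel gripper is mounted at the origin on the work surface. World frame = base frame: x ahead of the robot, y to its left, z up, the work surface at z = 0. Lengths are in m, angles in rad, forces in N, time in s.
With the tool pointing down it reaches from about 0.3 to 0.825 m from the base axis. Payload 5.4 kg.
Tool frame: the origin (TCP) lies midway between the tips of the shut fingers; the grasp point (between the pads) lies 19 mm behind it; z points along the fingers, y is the direction in which the jaws open and shut (so a half turn about z gives the same grasp; the last joint's range is limited). The gripper opens to 92 mm and grips with 3 to 60 N. Pads are 20 mm wide; open, the fingers measure 128 mm over their backs; the gripper's body (75 mm by 189 mm) begins 69 mm behind the grasp point.
Start: joints at [0.991, 0.158, 1.597, -0, 1.386, -0.21], TCP at [0.208, 0.536, 0.215] pointing down, gripper open.
Joint ranges: [-2.91, 2.91], [-0.94, 2.29], [0.18, 2.7], [-1.29, 4.43], [0.17, 2.64], [-3, 3]. Speed limits (rad/s): [2.57, 2.57, 3.14, 3.14, 3.14, 3.14].

## Interface

Orientations are given as a unit quaternion [w, x, y, z].
In Python, from bench import * gives the robot as it stands.
- The arm moves only by the tool carry_out, never from a script. Its argument "plan" is a list that holds one entry, the list of rows, each a list of 7 numbers: the shift along the tool's x, y, z in m, then the turn, a rotation vector about the tool's x, y, z in degrees, then the finger opening in m, from 0 to 0.0919. A call has 1 to 20 rows; each row shifts and turns the commanded pose from where the row before left it, along the tool's axes as they then stand; what a row does not reach is not made up. A row lasts 1/10 s, in which the tool goes at most 50 mm and 8.59 degrees, less where a joint would pass 70% of its speed; a pose out of reach is approached as far as the arm can. A call is refused whole if a number of a shift passes 0.05 or a number of a turn 8.59, either way. A call with a gripper value outside its range is refused whole. The fingers move at their own pace and stop on an object; the grip force is fixed at half the most. Time passes only in rows, so rows that do not move let the fingers close. It gives the time, the measured TCP pose, the force and the opening at its end, in the units of the state.
- sense(): the state, without advancing time (a new reading comes with each control period).
- get_image(name): name is "scene" or "top"; returns the picture (420x560x3 uint8, blue, green, red); there is no depth.
- camera_model(name): a dict with "intrinsics" (3x3 intrinsics, pixels), "k1" (the pictures are not rectified: a ray, as slopes to the right and down, at radius r is drawn at 1 + k1 r^2 times it, then the intrinsics apply), "rvec" (rotation vector, rad) and "tvec" (3), from world to camera coordinates, as OpenCV has them. Camera axes: x right, y down, z forward; pixel columns grow to the right and rows downward; lengths in m; the calibration is good to about 2 mm. A picture is of the moment at which its call begins. camera_model takes no time and is no camera call.
- hand_in(): hands the job in, once; it reports no verdict.
The state is a dict: "time": time; "qpos": joint angles; "qvel": joint speeds; "joint_torque": joint torques, N m; "eef_pos": TCP position; "ee_rot": TCP orientation; "force": force on the tool from outside, world axes, zero at the start; "wrist_torque": the same for the moment, N m; "opening": finger opening in m.
Only numpy, scipy, OpenCV 4.12 (cv2) and the standard library are available. Lean on these libraries where they do the work, as an engineer would, in place of code of your own. Each camera call takes 0.05 s, during which the arm holds its last target. There are 200 camera calls.

## Task

Pull the plug out of the spy hole in the little kiln's lid and set it down on the heatproof tile. Then take the stick pyrometer from the tool rack and lower its white sheath upright through the middle of the hole, never touching the kiln with it, until the dark band round the sheath is level with the top of the lid. Finish while holding it there in the gripper, motionless and centred in the hole so that the reading can settle (do not let go), and leave everything else where it is.

Things in the scene. Friction and masses are not known exactly. Their poses are not given: they have to be found in the camera images.
- lid_hole (a point): centre of the spy hole at the level of the kiln lid's flat top, 140 mm above the table. The hole runs straight down through the middle of the lid, 22 mm in diameter and 35 mm deep, into a chamber 110 mm across and 60 mm high (chamber floor 95 mm below the lid's top). z axis: up.
- kiln: the kiln: a fixed round drum 192 mm across, 140 mm tall, with a pale brick lid in a steel band; origin under its centre, 140 mm straight below the spy hole. Nothing but the plug stands above the lid's top. The switch box and the lid's handle stick out to 140 mm from the axis on its -x side, below the lid's top; hinge at +x. Turned up to 0.4 rad.
- plug_knob (a point): middle of the plug's grip, a round upright knob 26 mm in diameter, 36 mm tall. Below it a flange 34 mm across and 5 mm thick (underside 23 mm below this point) rests on the lid at the start; below that a stem 19 mm across, 28 mm long, loose in the hole. The plug's flat foot is 51 mm below this point: standing on the tile, this point is 61 mm above the table. About 60 g.
- plug: the ceramic plug of the spy hole, 69 mm tall; origin at the centre of its foot, z axis up along it
- tile: fixed square heatproof tile, 160 x 160 x 10 mm, pale brown, lying flat on the table; origin at the centre of its underside, sides along its x and y. A small copper fish lies near its corner at +x, +y; the middle is free.
- rack: fixed wooden tool rack, 200 mm long (its y axis), 75 mm wide (x), 145 mm tall; origin at the centre of its underside. Its top board has three 15 mm holes in a row at y = -62, 0 and +62 mm; three hand tools hang in them upright, handles up, tops up to 227 mm above the table, in any order. There is room for fingers, and to carry a tool away past its neighbours, on the rack's two x sides; less along the row.
- pyro_handle (a point): middle of the handle of the stick pyrometer, hanging upright in one of the rack's holes (this point 187 mm above the table). The handle is a black cylinder 25 mm in diameter, 75 mm tall; at its foot (37.5 to 41.5 mm below this point) an aluminium hand shield 32 mm across rests on the rack; below it hangs a straight white sheath 7 mm in diameter, 125 mm long, coaxial. About 90 g.
- pyro_tip (a point): lower end of the pyrometer's sheath, on its axis, 166.5 mm below the middle of the handle
- pyro_band (a point): middle of the dark band round the sheath, on its axis, 65 mm above the tip and 101.5 mm below the middle of the handle
- pyrometer: the same pyrometer; origin at the tip of the sheath, z axis up along it
- flat_file: bystander: flat file with a turned wooden handle, hanging in the rack
- needle_tool: bystander: needle tool with a thin wooden handle, hanging in the rack
- fish_blank: bystander: copper fish 45 mm long and 5 mm thick lying near the +x, +y corner of the tile
- spray_bottle: bystander: clear spray bottle 54 mm across and 156 mm tall, origin under it
- sponge_bowl: bystander: bowl 120 mm across with a round sponge, 63 mm tall, origin under it
- tape_roll: bystander: roll of tape 94 mm across and 24 mm tall, lying beyond the kiln
- frit_jar: bystander: small glass jar 52 mm across and 62 mm tall, on the robot's side of the kiln, to its left
- ink_pot: bystander: low white pot 48 mm across and 30 mm tall, on the robot's side of the kiln, to its right
- carton: bystander: paper carton 55 x 95 x 165 mm at the far side of the table
Not all that is in view belongs to the job. What is shaped like the plug but yellow is not meant.

How it is judged:
By the outcome, as a careful person would: the job done as asked, in the order asked, and still so for the second after the job is handed in, while the arm keeps its last pose, push and grip.
It also fails if it takes over 59 s, if anything falls off the work surface, if the arm or the gripper's body presses on something with over 40 N, if the wrist force passes 120 N, or if a joint passes its speed limit or range.

## Working session

There is one attempt and no reset: what is moved stays moved. The work goes in short steps, Python scripts to look and compute and a tool call to move; the robot and the scene stay as the last step left them, time stands still between calls to the robot, and variables do not carry over. Pictures are saved under pics/ and viewed, about 8 in all and at most 12, crops included, and the job is handed in when it is done.

Besides the shell and the picture viewer there is one more tool, called after "Emit:" by a JSON object that holds its "method" and its "body", one argument or row to a line. carry_out: Moves the arm, as the interface text tells. Its arguments: {"type":"object","properties":{"plan":{"type":"array","items":{"type":"array","items":{"type":"array","items":{"type":"number"}}}}},"required":["plan"]}

```bash
mkdir -p pics; ls; python3 - <<'E'
from bench import *
import cv2
for n in("scene","top"):
    cv2.imwrite(f"pics/{n}0.png",get_image(n)); print(camera_model(n))
s=sense();print({k:s[k] for k in("time","eef_pos","ee_rot","opening","force")})
E
```

```text
pics
{'intrinsics': array([[445.77569403,   0.        , 274.57885832],
       [  0.        , 445.77569403, 211.30439554],
       [  0.        ,   0.        ,   1.        ]]), 'k1': -0.07125504422844288, 'rvec': array([ 1.60099222,  2.00056864, -0.78574833]), 'tvec': array([ 0.1389105 , -0.32327777,  1.50173944])}
{'intrinsics': array([[450.40803253,   0.        , 270.12707852],
       [  0.        , 450.40803253, 212.09969256],
       [  0.        ,   0.        ,   1.        ]]), 'k1': -0.12026866603775978, 'rvec': array([ 2.21571303, -2.15815431,  0.11580811]), 'tvec': array([-0.02751268,  0.60133075,  1.2548575 ])}
{'time': 0.1, 'eef_pos': array([0.20752531, 0.53563368, 0.21372608]), 'ee_rot': array([-3.02785741e-04,  1.83837161e-01,  9.82956346e-01, -7.93346256e-04]), 'opening': 0.09189106811559292, 'force': array([ 0.35923201,  0.70299035, -0.25294436])}
```

View pics/scene0.png

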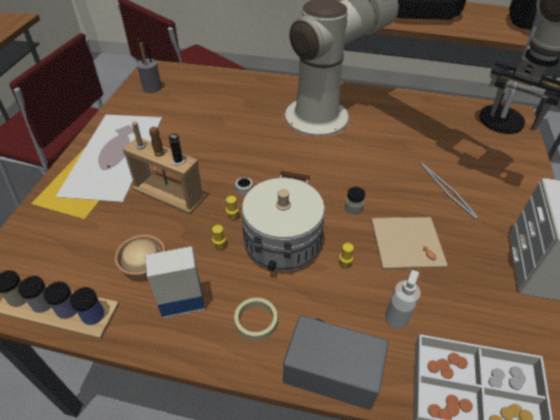

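View pics/top0.png

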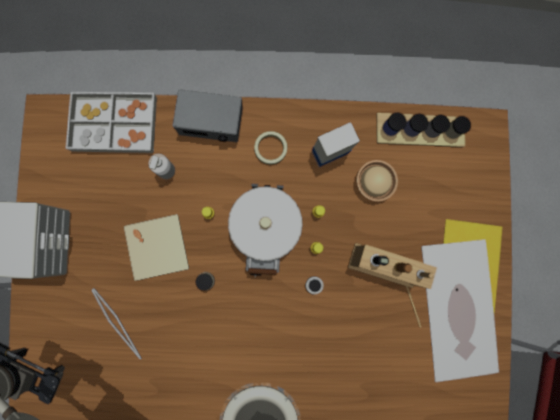

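The scene view shows the kiln with its plug at (283,198), the black pyrometer handle at (175,148) in the rack end nearest the kiln, and the tile at (408,242). In the top view they are at (265,223), about (378,260) and (156,247). I'll enlarge these.

```bash
cat > h.py <<'E'
import numpy as np,cv2
from scipy.optimize import least_squares
from bench import *
def proj(n,P):
    m=camera_model(n);R=cv2.Rodrigues(m["rvec"])[0]
    c=np.atleast_2d(P)@R.T+m["tvec"];s=c[:,:2]/c[:,2:]
    s=s*(1+m["k1"]*(s**2).sum(1,keepdims=True))
    return s@m["intrinsics"][:2,:2].T+m["intrinsics"][:2,2]
def atz(n,uv,z):
    return least_squares(lambda p:(proj(n,[p[0],p[1],z])-uv).ravel(),[.5,0]).x
def crop(img,u,v,w,h,k): return cv2.resize(img[v:v+h,u:u+w],None,fx=k,fy=k,interpolation=cv2.INTER_CUBIC)
E
python3 - <<'E'
from h import *
S=cv2.imread("pics/scene0.png");T=cv2.imread("pics/top0.png")
a=np.hstack([crop(S,240,175,90,70,4),crop(S,120,115,90,70,4)])
b=np.hstack([crop(T,222,185,90,70,4),crop(T,350,235,90,70,4)])
cv2.imwrite("pics/c0.png",np.vstack([a,b]))
E
```

```text
(no output)
```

View pics/c0.png

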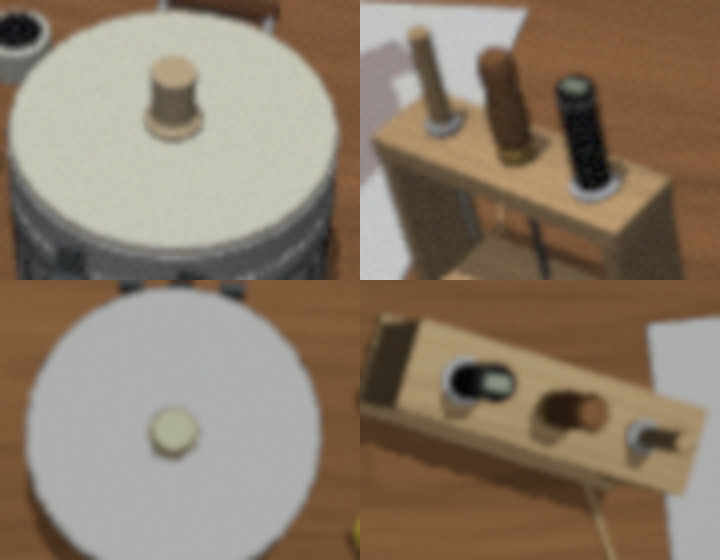

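```bash
python3 - <<'E'
from h import *
def px(n,c,q): 
    u0,v0,cx,cy={'sk':(240,175,0,0),'sr':(120,115,360,0),'tk':(222,185,0,280),'tr':(350,235,360,280)}[q]
    return (u0+(c[0]-cx+.5)/4-.5, v0+(c[1]-cy+.5)/4-.5)
for l,n,q,c,z in [("plugtop","scene","sk",(174,70),.181),("plugtop","top","tk",(174,430),.181),
 ("flange","scene","sk",(174,122),.145),
 ("pyrotop","scene","sr",(575,85),.2245),("pyrotop","top","tr",(497,382),.2245),
 ("shield","scene","sr",(595,185),.1475),("shield","top","tr",(468,381),.1475),
 ("filetop","top","tr",(592,412),.22),("needlebase","top","tr",(644,437),.1475),("needlebase","scene","sr",(443,123),.1475),
 ("c1","top","tr",(427,319),.145),("c2","top","tr",(707,408),.145),("c3","top","tr",(685,493),.145),("c4","top","tr",(403,408),.145)]:
    print(l,n,atz(n,px(n,c,q),z).round(4))
for uv in [(125,226),(179,217),(187,268),(134,278)]: print("tile top",atz("top",uv,.01).round(4))
for uv in [(374,220),(433,219),(445,263),(380,265)]: print("tile scene",atz("scene",uv,.01).round(4))
# lid circle fits: threshold by hand-picked brightness
T=cv2.imread("pics/top0.png");g=cv2.cvtColor(T,cv2.COLOR_BGR2HSV)
m=((g[...,1]<40)&(g[...,2]>130)).astype(np.uint8)
n,lab,st,ce=cv2.connectedComponentsWithStats(m);i=lab[205,250]
c=max(cv2.findContours((lab==i).astype(np.uint8),0,1)[0],key=cv2.contourArea);print(st[i])
P=np.array([atz("top",p[0],.14) for p in c]);A=np.c_[2*P,np.ones(len(P))]
s=np.linalg.lstsq(A,(P**2).sum(1),rcond=None)[0];print("lid top",s[:2],np.sqrt(s[2]+s[:2]@s[:2]))
S=cv2.imread("pics/scene0.png");g=S.astype(int)
m=((g.min(2)>130)).astype(np.uint8);n,lab,st,ce=cv2.connectedComponentsWithStats(m);i=lab[215,262]
c=cv2.convexHull(max(cv2.findContours((lab==i).astype(np.uint8),0,1)[0],key=cv2.contourArea));print(st[i])
P=np.array([atz("scene",p[0],.14) for p in c]);A=np.c_[2*P,np.ones(len(P))]
s=np.linalg.lstsq(A,(P**2).sum(1),rcond=None)[0];print("lid scene",s[:2],np.sqrt(s[2]+s[:2]@s[:2]))
from scipy.spatial.transform import Rotation as R
print(R.from_quat(sense()["ee_rot"],scalar_first=True).as_matrix().round(4))
E
```

```text
plugtop scene [0.5641 0.0037]
plugtop top [0.5631 0.0031]
flange scene [0.5696 0.0054]
pyrotop scene [ 0.4771 -0.2841]
pyrotop top [ 0.4759 -0.2855]
shield scene [ 0.4789 -0.2832]
shield top [ 0.475  -0.2876]
filetop top [ 0.4586 -0.3461]
needlebase top [ 0.4407 -0.4052]
needlebase scene [ 0.4417 -0.4043]
c1 top [ 0.5145 -0.2608]
c2 top [ 0.46   -0.4488]
c3 top [ 0.4045 -0.4342]
c4 top [ 0.4568 -0.2458]
tile top [0.5515 0.4062]
tile top [0.5819 0.2499]
tile top [0.4366 0.2212]
tile top [0.4032 0.3732]
tile scene [0.4433 0.2247]
tile scene [0.4053 0.3783]
tile scene [0.5467 0.4049]
tile scene [0.5867 0.2494]
[ 229  187   73   73 4181]
lid top [0.56374054 0.00312779] 0.09362112561330733
[ 242  176   82   61 3613]Traceback (most recent call last):
  File "<stdin>", line 24, in <module>
  File "h.py", line 10, in atz
    return least_squares(lambda p:(proj(n,[p[0],p[1],z])-uv).ravel(),[.5,0]).x
           ~~~~~~~~~~~~~^^^^^^^^^^^^^^^^^^^^^^^^^^^^^^^^^^^^^^^^^^^^^^^^^^^^
    return func(*args, **kwargs)
    result = trf(vector_fun.fun, vector_fun.jac, x0, f0, J0, lb, ub, ftol, xtol,
     
[... 959 characters left out ...]
    ^^^
    df = [f_eval - f0 for f_eval in f_evals]
                                    ^^^^^^^
    f = np.atleast_1d(self.fun(x, *self.args, **self.kwargs))
                      ~~~~~~~~^^^^^^^^^^^^^^^^^^^^^^^^^^^^^^
    return np.atleast_1d(self.fun(x))
                         ~~~~~~~~^^^
    return self.f(x, *self.args, **self.kwargs)
           ~~~~~~^^^^^^^^^^^^^^^^^^^^^^^^^^^^^^
  File "h.py", line 10, in <lambda>
    return least_squares(lambda p:(proj(n,[p[0],p[1],z])-uv).ravel(),[.5,0]).x
                                   ~~~~^^^^^^^^^^^^^^^^^
  File "h.py", line 5, in proj
    m=camera_model(n);R=cv2.Rodrigues(m["rvec"])[0]
ValueError: time passes only in moves, steps and waits
```

Emit:
{"method": "carry_out", "body": {
  "plan": [
    [[0,0,-0.004,0,0,8.5,0.0919],[0,0,-0.004,0,0,8.5,0.0919],[0,0,-0.004,0,0,8.5,0.0919],[0,0,-0.004,0,0,8.5,0.0919],[0,0,-0.004,0,0,8.5,0.0919],[0,0,-0.004,0,0,8.5,0.0919],[0,0,-0.004,0,0,8.5,0.0919],[0,0,-0.004,0,0,8.5,0.0919],[0,0,-0.004,0,0,8.5,0.0919],[0,0,-0.004,0,0,8.5,0.0919],[-0.025,0.03,0,0,0,0,0.0919],[-0.025,0.03,0,0,0,0,0.0919],[-0.025,0.03,0,0,0,0,0.0919],[-0.025,0.03,0,0,0,0,0.0919],[-0.025,0.03,0,0,0,0,0.0919],[-0.025,0.03,0,0,0,0,0.0919],[-0.025,0.03,0,0,0,0,0.0919],[-0.025,0.03,0,0,0,0,0.0919],[0,0,0,0,0,0,0.0919],[0,0,0,0,0,0,0.0919]]
  ]
}}

```text
time: 2.1
eef_pos: [0.3825, 0.2767, 0.2542]
ee_rot: [-0.0, 0.8, 0.6, -0.0]
force: [-0.5, 0.3, 0.2]
opening: 0.0921
```

```bash
cat >> h.py <<'E'
_cm={n:camera_model(n) for n in("scene","top")}
camera_model=lambda n:_cm[n]
from scipy.spatial.transform import Rotation as Rot
def togo(p):
    s=sense();R=Rot.from_quat(s["ee_rot"],scalar_first=True)
    print("t",round(s["time"],2),"eef",s["eef_pos"].round(4),"F",s["force"].round(1),"open",round(s["opening"],4))
    print("axes",R.as_matrix().round(3).tolist(),"togo tool",R.inv().apply(np.array(p)-s["eef_pos"]).round(4))
E
python3 -c "
from h import *
togo([.5637,.0031,.24])"
```

```text
t 2.1 eef [0.3825 0.2767 0.2542] F [-0.5  0.3  0.2] open 0.0921
axes [[0.281, 0.96, -0.001], [0.96, -0.281, 0.0], [-0.0, -0.001, -1.0]] togo tool [-0.2118  0.2507  0.014 ]
```

Emit:
{"method": "carry_out", "body": {
  "plan": [
    [[-0.0265,0.0313,0,0,0,0,0.0919],[-0.0265,0.0313,0,0,0,0,0.0919],[-0.0265,0.0313,0,0,0,0,0.0919],[-0.0265,0.0313,0,0,0,0,0.0919],[-0.0265,0.0313,0,0,0,0,0.0919],[-0.0265,0.0313,0,0,0,0,0.0919],[-0.0265,0.0313,0,0,0,0,0.0919],[-0.0265,0.0313,0,0,0,0,0.0919],[0,0,0,0,0,0,0.0919],[0,0,0.015,0,0,0,0.0919],[0,0,0.015,0,0,0,0.0919],[0,0,0.015,0,0,0,0.0919],[0,0,0.015,0,0,0,0.0919],[0,0,0,0,0,0,0.0919],[0,0,0,0,0,0,0.0919]]
  ]
}}

```text
time: 3.6
eef_pos: [0.5636, 0.0041, 0.1941]
ee_rot: [-0.0, 0.799, 0.601, -0.0]
force: [0.6, -0.4, -0.6]
opening: 0.0921
```

```bash
python3 -c "
from h import *
togo([.5637,.0031,.151])
S=get_image('scene');T=get_image('top');cv2.imwrite('pics/s1.png',S);cv2.imwrite('pics/t1.png',T)
cv2.imwrite('pics/c1.png',np.hstack([crop(S,240,150,90,120,4),crop(T,222,165,90,120,4)]))"
```

```text
t 3.6 eef [0.5636 0.0041 0.1941] F [ 0.6 -0.4 -0.6] open 0.0921
axes [[0.278, 0.96, -0.001], [0.96, -0.278, 0.0], [-0.0, -0.001, -1.0]] togo tool [-0.0009  0.0005  0.0431]
```

View pics/c1.png

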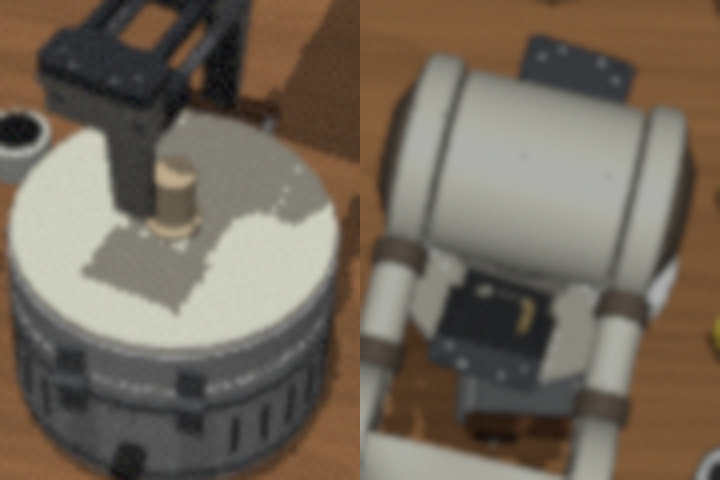

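The far finger stands in front of the plug in the scene crop (finger tip about (140,215), knob about (175,195)), so the jaws straddle the knob. The wrist hides everything below it from the top camera. I'll descend and grip.

Emit:
{"method": "carry_out", "body": {
  "plan": [
    [[-0.001,0,0.011,0,0,0,0.0919],[0,0,0.011,0,0,0,0.0919],[0,0,0.011,0,0,0,0.0919],[0,0,0.01,0,0,0,0.0919],[0,0,0,0,0,0,0.0919],[0,0,0,0,0,0,0.06],[0,0,0,0,0,0,0.04],[0,0,0,0,0,0,0.03],[0,0,0,0,0,0,0.025],[0,0,0,0,0,0,0.015],[0,0,0,0,0,0,0],[0,0,0,0,0,0,0],[0,0,0,0,0,0,0],[0,0,0,0,0,0,0]]
  ]
}}

```text
time: 5.1
eef_pos: [0.5637, 0.0028, 0.1516]
ee_rot: [0.0, 0.8, 0.6, 0.0]
force: [-0.2, -0.5, -0.2]
opening: 0.0256
```

Emit:
{"method": "carry_out", "body": {
  "plan": [
    [[0,0,-0.005,0,0,0,0],[0,0,-0.01,0,0,0,0],[0,0,-0.015,0,0,0,0],[0,0,-0.02,0,0,0,0],[0,0,-0.02,0,0,0,0],[0,0,0,0,0,0,0],[0.02,-0.0115,0,0,0,0,0],[0.028,-0.016,0,0,0,0,0],[0.028,-0.016,0,0,0,0,0],[0.028,-0.016,0,0,0,0,0],[0.028,-0.016,0,0,0,0,0],[0.028,-0.016,0,0,0,0,0],[0.028,-0.016,0,0,0,0,0],[0.028,-0.016,0,0,0,0,0],[0.028,-0.016,0,0,0,0,0],[0.028,-0.016,0,0,0,0,0],[0,0,0,0,0,0,0],[0,0,0.03,0,0,0,0],[0,0,0.03,0,0,0,0],[0,0,0,0,0,0,0]]
  ]
}}

```text
time: 7.1
eef_pos: [0.487, 0.3054, 0.1567]
ee_rot: [-0.001, 0.8, 0.6, -0.005]
force: [-0.8, -0.5, -1.3]
opening: 0.025
```

```bash
python3 -c "
from h import *
togo([.490,.308,.0495])
S=get_image('scene');T=get_image('top');cv2.imwrite('pics/s2.png',S);cv2.imwrite('pics/t2.png',T)
cv2.imwrite('pics/c2.png',np.hstack([crop(S,240,150,200,130,3.9)]))"
```

```text
t 7.1 eef [0.487  0.3054 0.1567] F [-0.8 -0.5 -1.3] open 0.025
axes [[0.279, 0.96, -0.009], [0.96, -0.279, -0.004], [-0.006, -0.008, -1.0]] togo tool [0.0039 0.003  0.1071]
```

View pics/c2.png

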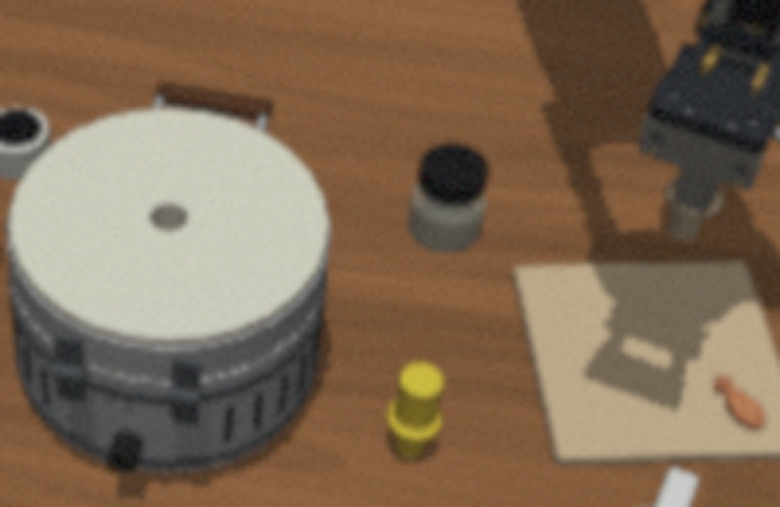

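The plug is in the fingers at (685,225) above the clear part of the tile. The open hole is at crop (169,216), about scene px (283.0,205.0).

Emit:
{"method": "carry_out", "body": {
  "plan": [
    [[0.003,0.003,0.013,0,0,0,0],[0,0,0.013,0,0,0,0],[0,0,0.013,0,0,0,0],[0,0,0.013,0,0,0,0],[0,0,0.013,0,0,0,0],[0,0,0.013,0,0,0,0],[0,0,0.013,0,0,0,0],[0,0,0.005,0,0,0,0],[0,0,0.004,0,0,0,0],[0,0,0.002,0,0,0,0],[0,0,0.002,0,0,0,0],[0,0,0,0,0,0,0],[0,0,0,0,0,0,0]]
  ]
}}

```text
time: 8.5
eef_pos: [0.4942, 0.3095, 0.058]
ee_rot: [0.0, 0.8, 0.6, 0.0]
force: [0.8, 0.3, -0.7]
opening: 0.0252
```

```bash
python3 -c "
from h import *
togo([.490,.308,.0495])
print('hole scene',atz('scene',(282.96,205.0),.14))"
```

```text
t 8.5 eef [0.4942 0.3095 0.058 ] F [ 0.8  0.3 -0.7] open 0.0252
axes [[0.279, 0.96, 0.001], [0.96, -0.279, 0.0], [0.0, 0.001, -1.0]] togo tool [-0.0026 -0.0036  0.0085]
hole scene [0.56459529 0.00402706]
```

Emit:
{"method": "carry_out", "body": {
  "plan": [
    [[0,0,0.004,0,0,0,0],[0,0,0.002,0,0,0,0],[0,0,0.001,0,0,0,0],[0,0,0.001,0,0,0,0],[0,0,0,0,0,0,0],[0,0,0,0,0,0,0]]
  ]
}}

```text
time: 9.1
eef_pos: [0.4939, 0.3094, 0.0496]
ee_rot: [0.0, 0.8, 0.601, 0.0]
force: [0.1, -1.0, -0.3]
opening: 0.0253
```

Emit:
{"method": "carry_out", "body": {
  "plan": [
    [[0,0,0.001,0,0,0,0],[0,0,0,0,0,0,0],[0,0,0,0,0,0,0]]
  ]
}}

```text
time: 9.4
eef_pos: [0.4941, 0.3095, 0.0496]
ee_rot: [0.0, 0.8, 0.601, 0.0]
force: [-2.1, -0.5, 5.5]
opening: 0.0253
```

Contact with the tile shows as 5.5 N. Releasing and going up.

Emit:
{"method": "carry_out", "body": {
  "plan": [
    [[0,0,0,0,0,0,0.03],[0,0,0,0,0,0,0.04],[0,0,0,0,0,0,0.07],[0,0,0,0,0,0,0.0919],[0,0,0,0,0,0,0.0919],[0,0,0,0,0,0,0.0919],[0,0,-0.01,0,0,0,0.0919],[0,0,-0.02,0,0,0,0.0919],[0,0,-0.03,0,0,0,0.0919],[0,0,-0.04,0,0,0,0.0919],[0,0,-0.04,0,0,0,0.0919],[0,0,-0.04,0,0,0,0.0919],[0,0,-0.035,0,0,0,0.0919],[0,0,-0.035,0,0,0,0.0919],[0,0,0,0,0,0,0.0919],[0,0,0,0,0,0,0.0919]]
  ]
}}

```text
time: 11.0
eef_pos: [0.4942, 0.3095, 0.2998]
ee_rot: [0.0, 0.8, 0.601, 0.001]
force: [-1.1, -0.3, -0.4]
opening: 0.0921
```

```bash
python3 -c "
from h import *
togo([.476,-.2855,.30])"
```

```text
t 11.0 eef [0.4942 0.3095 0.2998] F [-1.1 -0.3 -0.4] open 0.0921
axes [[0.279, 0.96, 0.002], [0.96, -0.279, 0.001], [0.001, 0.002, -1.0]] togo tool [-0.5765  0.1484 -0.0007]
```

Emit:
{"method": "carry_out", "body": {
  "plan": [
    [[-0.02,0.005,0,0,0,0,0.0919],[-0.0397,0.0102,0,0,0,0,0.0919],[-0.0397,0.0102,0,0,0,0,0.0919],[-0.0397,0.0102,0,0,0,0,0.0919],[-0.0397,0.0102,0,0,0,0,0.0919],[-0.0397,0.0102,0,0,0,0,0.0919],[-0.0397,0.0102,0,0,0,0,0.0919],[-0.0397,0.0102,0,0,0,0,0.0919],[-0.0397,0.0102,0,0,0,0,0.0919],[-0.0397,0.0102,0,0,0,0,0.0919],[-0.0397,0.0102,0,0,0,0,0.0919],[-0.0397,0.0102,0,0,0,0,0.0919],[-0.0397,0.0102,0,0,0,0,0.0919],[-0.0397,0.0102,0,0,0,0,0.0919],[-0.0397,0.0102,0,0,0,0,0.0919],[0,0,0.03,0,0,0,0.0919],[0,0,0.02,0,0,0,0.0919],[0,0,0,0,0,0,0.0919],[0,0,0,0,0,0,0.0919],[0,0,0,0,0,0,0.0919]]
  ]
}}

```text
time: 13.0
eef_pos: [0.4757, -0.2848, 0.2496]
ee_rot: [0.001, 0.799, 0.601, 0.0]
force: [0.8, 0.6, -0.7]
opening: 0.0917
```

```bash
python3 -c "
from h import *
togo([.476,-.2855,.168])
S=get_image('scene');T=get_image('top');cv2.imwrite('pics/s3.png',S);cv2.imwrite('pics/t3.png',T)
a=crop(S,100,90,110,110,3.6);b=np.vstack([crop(T,120,205,110,55,3.6),crop(T,225,190,110,55,3.6)])
cv2.imwrite('pics/c3.png',np.hstack([a,b]))"
```

```text
t 13.0 eef [ 0.4757 -0.2848  0.2496] F [ 0.8  0.6 -0.7] open 0.0917
axes [[0.278, 0.96, 0.001], [0.96, -0.278, -0.001], [-0.001, 0.001, -1.0]] togo tool [-0.0005  0.0004  0.0816]
```

View pics/c3.png

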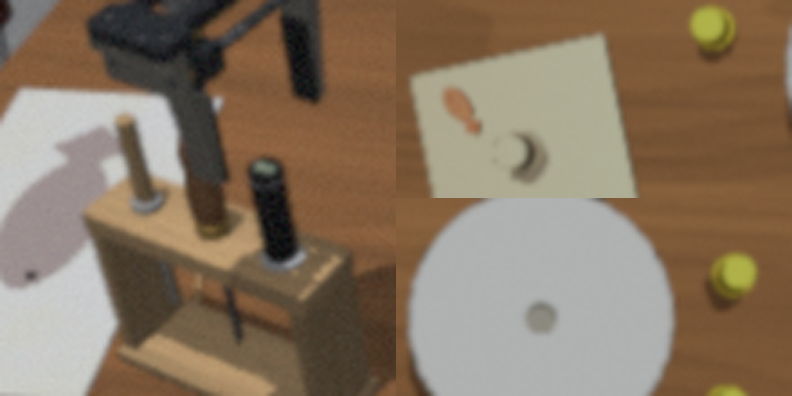

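The plug stands on the tile clear of the fish. The open jaws are centred over the pyrometer handle: finger tips at (222,180) and (310,98), handle top at (266,165). The hole is at top px (264.9,222.7).

Emit:
{"method": "carry_out", "body": {
  "plan": [
    [[0,0,0.012,0,0,0,0.0919],[0,0,0.014,0,0,0,0.0919],[0,0,0.014,0,0,0,0.0919],[0,0,0.014,0,0,0,0.0919],[0,0,0.014,0,0,0,0.0919],[0,0,0.0136,0,0,0,0.0919],[0,0,0,0,0,0,0.0919],[0,0,0,0,0,0,0.06],[0,0,0,0,0,0,0.04],[0,0,0,0,0,0,0.03],[0,0,0,0,0,0,0.025],[0,0,0,0,0,0,0.015],[0,0,0,0,0,0,0],[0,0,0,0,0,0,0],[0,0,0,0,0,0,0],[0,0,0,0,0,0,0]]
  ]
}}

```text
time: 14.7
eef_pos: [0.4754, -0.2848, 0.167]
ee_rot: [0.0, 0.8, 0.601, 0.0]
force: [-0.5, 0.3, -1.1]
opening: 0.0245
```

```bash
python3 -c "
from h import *
togo([.476,-.2855,.34])
print('hole top',atz('top',(264.9,222.7),.14))"
```

```text
t 14.7 eef [ 0.4754 -0.2848  0.167 ] F [-0.5  0.3 -1.1] open 0.0245
axes [[0.279, 0.96, 0.0], [0.96, -0.279, -0.0], [-0.0, 0.0, -1.0]] togo tool [-0.0005  0.0008 -0.173 ]
hole top [0.56416982 0.00329809]
```

Emit:
{"method": "carry_out", "body": {
  "plan": [
    [[0,0,-0.003,0,0,0,0],[0,0,-0.007,0,0,0,0],[0,0,-0.01,0,0,0,0],[0,0,-0.015,0,0,0,0],[0,0,-0.015,0,0,0,0],[0,0,-0.015,0,0,0,0],[0,0,-0.015,0,0,0,0],[0,0,-0.015,0,0,0,0],[0,0,-0.015,0,0,0,0],[0,0,-0.015,0,0,0,0],[0,0,-0.015,0,0,0,0],[0,0,-0.015,0,0,0,0],[0,0,-0.01,0,0,0,0],[0,0,-0.005,0,0,0,0],[0,0,0,0,0,0,0],[0,0,0,0,0,0,0]]
  ]
}}

```text
time: 16.3
eef_pos: [0.4751, -0.2846, 0.3363]
ee_rot: [-0.001, 0.8, 0.601, -0.0]
force: [1.1, 0.5, -0.7]
opening: 0.0245
```

```bash
python3 -c "
from h import *
togo([.564,.0033,.337])
print(sense()['wrist_torque'])"
```

```text
t 16.3 eef [ 0.4751 -0.2846  0.3363] F [ 1.1  0.5 -0.7] open 0.0245
axes [[0.279, 0.96, -0.001], [0.96, -0.279, 0.001], [0.001, -0.001, -1.0]] togo tool [ 0.3013  0.0051 -0.0005]
[-0.02868301  0.07993395  0.01670345]
```

Emit:
{"method": "carry_out", "body": {
  "plan": [
    [[0.01,0.0005,0,0,0,0,0],[0.02,0.0005,0,0,0,0,0],[0.03,0.0005,0,0,0,0,0],[0.03,0.0005,0,0,0,0,0],[0.03,0.0005,0,0,0,0,0],[0.03,0.0005,0,0,0,0,0],[0.03,0.0005,0,0,0,0,0],[0.03,0.0005,0,0,0,0,0],[0.03,0.0005,0,0,0,0,0],[0.03,0.0005,0,0,0,0,0],[0.02,0,0,0,0,0,0],[0.01,0,0,0,0,0,0],[0.0013,0,0,0,0,0,0],[0,0,0,0,0,0,0],[0,0,0,0,0,0,0],[0,0,0,0,0,0,0]]
  ]
}}

```text
time: 17.9
eef_pos: [0.5639, 0.0023, 0.337]
ee_rot: [0.0, 0.8, 0.6, -0.0]
force: [0.3, -0.0, -0.8]
opening: 0.0247
```

```bash
python3 -c "
from h import *
togo([.564,.0033,.337])
S=get_image('scene');T=get_image('top');cv2.imwrite('pics/s4.png',S);cv2.imwrite('pics/t4.png',T)
cv2.imwrite('pics/c4.png',np.hstack([crop(S,245,100,75,120,5),crop(T,225,140,75,120,5)]))"
```

```text
t 17.9 eef [0.5639 0.0023 0.337 ] F [ 0.3 -0.  -0.8] open 0.0247
axes [[0.28, 0.96, -0.0], [0.96, -0.28, -0.0], [-0.0, -0.0, -1.0]] togo tool [ 0.001  -0.0002  0.    ]
```

View pics/c4.png

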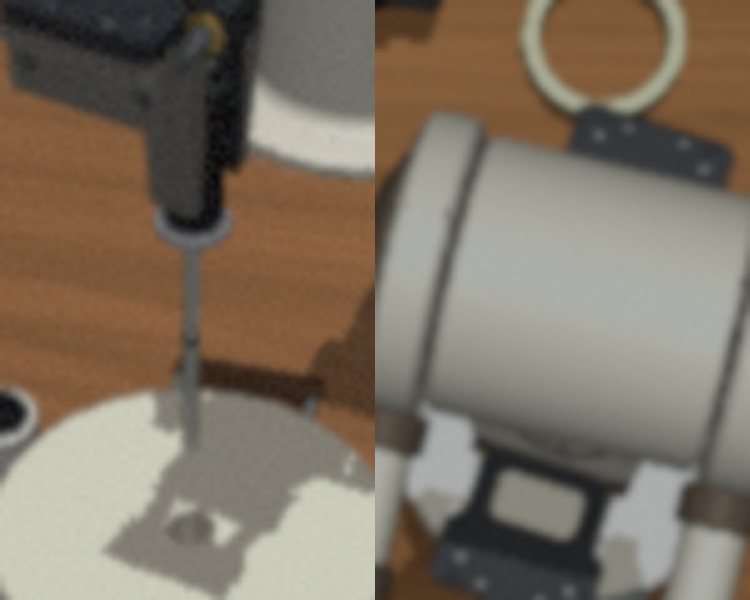

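The scene crop shows the sheath hanging upright: shield at (193,228), band at (190,344), tip at about (193,452). The hole is below at (190,529). The top view is hidden by the wrist.

```bash
python3 -c "
from h import *
f=lambda x,y:np.array((245+(x+.5)/5-.5,100+(y+.5)/5-.5))
for l,c,z in [('hole',(190,529),.14),('tip',(193,452),.1905),('band',(190.5,344),.2555),('shield',(193,230),.3175)]:
  print(l,atz('scene',f(*c),z).round(4))
S=cv2.imread('pics/s4.png').astype(float)
for p in [(.564,.0033,.14),(.5639,.0023,.1905),(.5639,.0023,.2555),(.5639,.0023,.3175)]:
  print((proj('scene',p)[0]-(244.6,99.6))*5)
# sheath centre columns per row, from darkness/greyness against wood (blue excess)
for r in range(152,190,3):
  w=S[r,276:292,0]-S[r,276:292,2]; w=w-np.median(w); w=np.clip(w-10,0,None); print(r,round((w*np.arange(276,292)).sum()/max(w.sum(),1),2),end=' | ')
print()
for z in np.linspace(.19,.30,8): print(proj('scene',(.5639,.0023,z))[0].round(2),end=' ')
"
```

```text
hole [0.566  0.0035]
tip [0.567  0.0043]
band [0.569  0.0027]
shield [0.5703 0.0032]
[190.51914837 525.83524556]
[189.92346216 446.49399338]
[191.99813203 335.98742018]
[194.16364783 219.87250116]
152 282.88 | 155 282.93 | 158 282.9 | 161 282.97 | 164 282.68 | 167 282.59 | 170 282.67 | 173 282.71 | 176 281.87 | 179 283.0 | 182 0.0 | 185 0.0 | 188 0.0 | 
[282.58 189.06] [282.68 183.92] [282.78 178.65] [282.88 173.26] [282.98 167.74] [283.09 162.08] [283.2  156.29] [283.31 150.36]
```

Emit:
{"method": "carry_out", "body": {
  "plan": [
    [[0.001,0,0.004,0,0,0,0],[0,0,0.006,0,0,0,0],[0,0,0.006,0,0,0,0],[0,0,0.006,0,0,0,0],[0,0,0.006,0,0,0,0],[0,0,0.006,0,0,0,0],[0,0,0.002,0,0,0,0],[0,0,0,0,0,0,0],[0,0,0,0,0,0,0],[0,0,0,0,0,0,0]]
  ]
}}

```text
time: 19.0
eef_pos: [0.5646, 0.0041, 0.3014]
ee_rot: [0.0, 0.8, 0.601, 0.0]
force: [0.1, 0.5, -1.5]
opening: 0.0244
```

```bash
python3 -c "
from h import *
togo([.564,.0033,.2225])
S=np.mean([get_image('scene').astype(float) for _ in range(4)],0).astype(np.uint8);cv2.imwrite('pics/s5.png',S)
cv2.imwrite('pics/c5.png',crop(S,250,155,65,70,8))"
```

```text
t 19.0 eef [0.5646 0.0041 0.3014] F [ 0.1  0.5 -1.5] open 0.0244
axes [[0.279, 0.96, 0.001], [0.96, -0.279, -0.0], [0.0, 0.001, -1.0]] togo tool [-0.0009 -0.0004  0.0789]
```

View pics/c5.png

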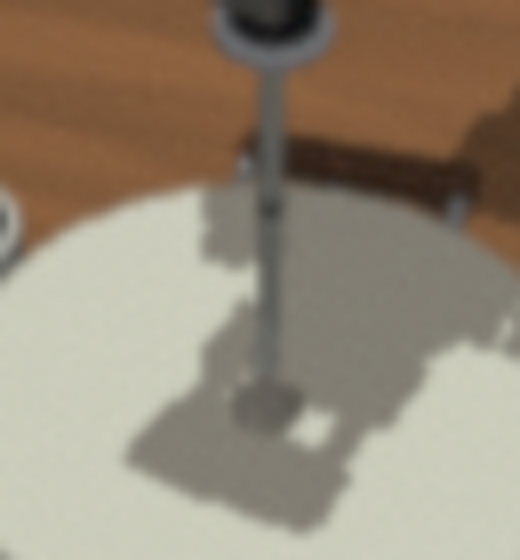

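The sheath runs down at column about 269 and the hole's centre is near (266,405), so the sheath sits about 1 mm to the +y side. The band is at (270,208). I'll work out the tip and band rows numerically.

```bash
python3 -c "
from h import *
q=lambda P:((proj('scene',P)-(249.5625,154.5625))*8).round(1)
e=np.array([.5646,.0041,0])
hb=q((.5642,.0034,.14));print('hole pred',hb)
for l,z in [('tip',.3014-.1465),('band',.3014-.0815),('shieldbot',.3014-.0215)]: print(l,q(e+(0,0,z)), 'per +5mm z',q(e+(0,0,z+.005))-q(e+(0,0,z)),'per +5mm x',q(e+(.005,0,z))-q(e+(0,0,z)))
S=cv2.imread('pics/s5.png').astype(int)
for r in range(190,214): print(r,S[r,276:292].sum(1)//3)
S=cv2.imread('pics/s3.png').astype(int)
g=S[196:216,270:298].sum(2)//3; w=np.clip(170-g,0,40);print((w*np.arange(270,298)).sum()/w.sum(),(w.T*np.arange(196,216)).sum()/w.sum())
T=cv2.imread('pics/t3.png').astype(int)
g=T[212:233,254:276].sum(2)//3; b=np.median(g);w=np.clip(b-12-g,0,60);print(b,atz('top',((w*np.arange(254,276)).sum()/w.sum(),(w.T*np.arange(212,233)).sum()/w.sum()),.14))
"
```

```text
hole pred [[265.3 402.2]]
tip [[268.2 367.3]] per +5mm z [[  0.2 -12.4]] per +5mm x [[-3.7 12.3]]
band [[271.6 199.6]] per +5mm z [[  0.3 -13.6]] per +5mm x [[-3.8 12.3]]
shieldbot [[275.1  29.6]] per +5mm z [[  0.3 -14.9]] per +5mm x [[-4.  12.3]]
190 [198 198 197 196 195 183 129  96  97 115 121 122 124 123 122 122]
191 [199 198 198 194 186 175 128  97  97 115 122 123 124 123 123 122]
192 [197 198 193 178 159 156 119  94  97 115 123 123 123 124 123 122]
193 [198 197 187 155 133 129 107  93  98 115 124 123 123 122 122 123]
194 [196 192 174 142 126 119 103  96  98 115 121 123 123 124 122 123]
195 [192 176 149 130 123 120 107  99  99 115 122 122 123 122 123 123]
196 [176 148 130 123 123 118 107 102 103 117 122 123 122 122 123 122]
197 [150 129 124 123 121 117 106 103 106 118 122 122 123 123 123 123]
198 [131 124 121 123 121 113 106 103 107 118 123 124 122 122 123 122]
199 [126 124 124 123 120 112 107 102 104 117 122 124 123 124 123 124]
200 [126 123 123 124 124 115 109 103 106 117 123 123 122 125 123 124]
201 [126 123 124 126 132 122 110 103 108 118 122 122 122 123 123 124]
202 [125 12
[... 196 characters left out ...]
4]
205 [123 125 122 104  98  98  95  95  95  90  88 103 131 133 128 127]
206 [123 124 121 104  99 100  98  95  93  93  95 123 161 160 153 146]
207 [123 124 123 108 102 103  99  96  96  99 118 154 184 189 184 165]
208 [123 123 122 116 110 109 104 101 101 114 148 180 193 195 186 155]
209 [122 122 122 121 121 117 115 112 115 130 160 177 190 190 175 142]
210 [123 122 125 123 122 123 120 121 122 127 137 149 169 169 149 130]
211 [123 124 124 123 123 122 123 123 123 123 124 129 136 136 129 123]
212 [122 124 123 123 124 121 122 123 124 122 123 123 123 124 123 123]
213 [123 123 124 123 123 123 124 123 123 123 123 122 124 123 123 124]
282.78225806451616 205.22127016129033
176.0 [0.56464434 0.0032044 ]
```

Emit:
{"method": "carry_out", "body": {
  "plan": [
    [[-0.0008,0,0,0,0,0,0],[0,0,0,0,0,0,0],[0,0,0,0,0,0,0]]
  ]
}}

```text
time: 19.5
eef_pos: [0.5641, 0.0033, 0.301]
ee_rot: [0.0, 0.8, 0.6, 0.0]
force: [0.1, -0.1, -1.1]
opening: 0.0244
```

Emit:
{"method": "carry_out", "body": {
  "plan": [
    [[0,0,0,0,0,0,0],[0,0,0,0,0,0,0]]
  ]
}}

```text
time: 19.7
eef_pos: [0.5641, 0.0034, 0.301]
ee_rot: [-0.0, 0.8, 0.6, -0.0]
force: [-0.2, 0.1, -0.8]
opening: 0.0249
```

Centred at (0.5641, 0.0034). I'll lower 78 mm, stopping about 1.5 mm short to check.

Emit:
{"method": "carry_out", "body": {
  "plan": [
    [[0,0,0.003,0,0,0,0],[0,0,0.005,0,0,0,0],[0,0,0.005,0,0,0,0],[0,0,0.005,0,0,0,0],[0,0,0.005,0,0,0,0],[0,0,0.005,0,0,0,0],[0,0,0.005,0,0,0,0],[0,0,0.005,0,0,0,0],[0,0,0,0,0,0,0],[0,0,0,0,0,0,0]]
  ]
}}

```text
time: 20.7
eef_pos: [0.5641, 0.0033, 0.263]
ee_rot: [-0.0, 0.8, 0.6, -0.0]
force: [-0.8, 0.3, -0.6]
opening: 0.0249
```

Emit:
{"method": "carry_out", "body": {
  "plan": [
    [[0,0,0.004,0,0,0,0],[0,0,0.005,0,0,0,0],[0,0,0.005,0,0,0,0],[0,0,0.005,0,0,0,0],[0,0,0.005,0,0,0,0],[0,0,0.005,0,0,0,0],[0,0,0.005,0,0,0,0],[0,0,0.004,0,0,0,0],[0,0,0.002,0,0,0,0],[0,0,0,0,0,0,0],[0,0,0,0,0,0,0],[0,0,0,0,0,0,0]]
  ]
}}

```text
time: 21.9
eef_pos: [0.5643, 0.0033, 0.2233]
ee_rot: [0.0, 0.8, 0.601, 0.0]
force: [0.0, 0.7, -0.9]
opening: 0.0245
```

```bash
python3 -c "
from h import *
togo([.5642,.0033,.2215])
S=np.mean([get_image('scene').astype(float) for _ in range(6)],0).astype(np.uint8);cv2.imwrite('pics/s6.png',S)
cv2.imwrite('pics/c6.png',crop(S,255,165,55,60,10))
q=lambda P:((proj('scene',P)-(254.55,164.55))*10).round(1)
print(q((.5641,.0033,.14)),q((.5676,.0033,.14)))"
```

```text
t 21.9 eef [0.5643 0.0033 0.2233] F [ 0.   0.7 -0.9] open 0.0245
axes [[0.279, 0.96, 0.001], [0.96, -0.279, -0.0], [0.0, 0.001, -1.0]] togo tool [-0.0001 -0.0001  0.0018]
[[281.4 402.5]] [[278.3 413.2]]
```

View pics/c6.png

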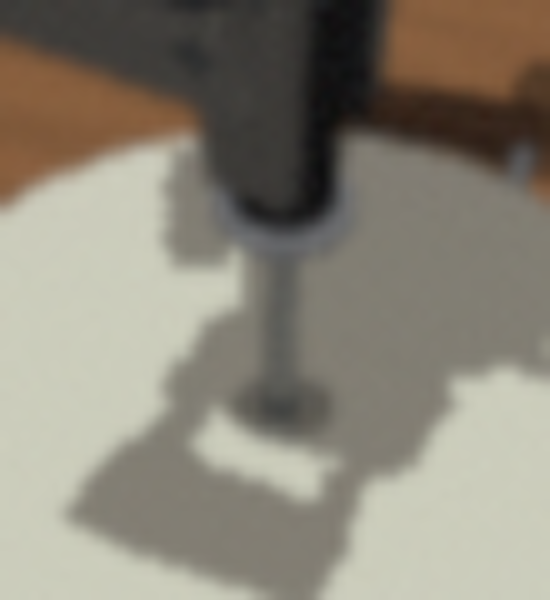

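The sheath (col 280) is centred in the hole (about (282,406)), with a clear gap all round. The band's front shows at row 408; level would put it at about 416, so it is 2–2.5 mm high and FK says 1.8. I'll lower 2 mm.

Emit:
{"method": "carry_out", "body": {
  "plan": [
    [[0,0,0.001,0,0,0,0],[0,0,0.001,0,0,0,0],[0,0,0,0,0,0,0],[0,0,0,0,0,0,0],[0,0,0,0,0,0,0],[0,0,0,0,0,0,0],[0,0,0,0,0,0,0],[0,0,0,0,0,0,0]]
  ]
}}

```text
time: 23.0
eef_pos: [0.5641, 0.0034, 0.221]
ee_rot: [0.0, 0.8, 0.601, 0.0]
force: [0.7, 0.9, -0.7]
opening: 0.0246
```

```bash
python3 -c "
from h import *
togo([.5642,.0033,.2215])
S=np.mean([get_image('scene').astype(float) for _ in range(6)],0).astype(np.uint8);cv2.imwrite('pics/s7.png',S)
cv2.imwrite('pics/c7.png',np.hstack([crop(S,268,185,30,40,12),crop(S,365,205,75,80,6)[:480,:430]]))"
```

```text
t 23.0 eef [0.5641 0.0034 0.221 ] F [ 0.7  0.9 -0.7] open 0.0246
axes [[0.279, 0.96, 0.0], [0.96, -0.279, -0.0], [-0.0, 0.0, -1.0]] togo tool [-0.0001  0.0001 -0.0005]
```

View pics/c7.png

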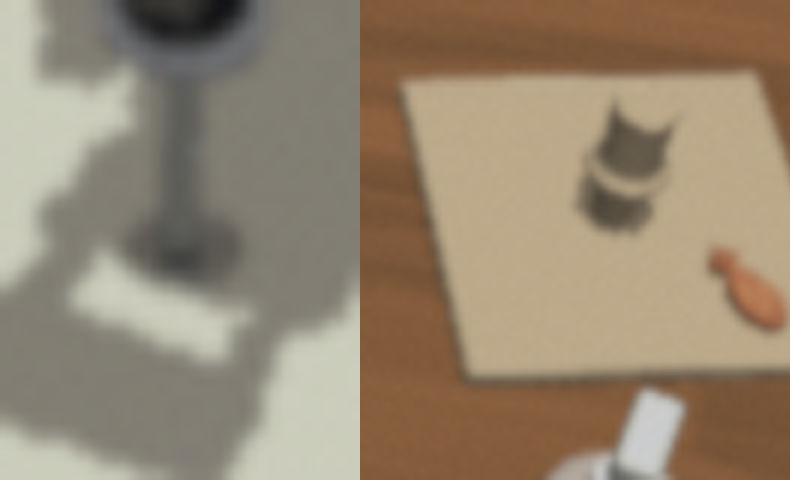

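The band is at (182,256), scene row 205.9 against about 206.3 expected, so it is level to about 1 mm. There is a gap on both sides, and the plug stands on the tile with the fish untouched.

```bash
python3 -c "
from bench import *
print(hand_in())"
```

```text
the job is handed in; nothing more can be done
None
```

The job is done and handed in at about 23 s. The plug stands upright on the tile, clear of the copper fish. The pyrometer is held still in the hole, gripped by its handle, with the dark band at the top of the lid.

- **Centring:** the gripper reads (0.5641, 0.0034) and the hole was measured at about (0.5642, 0.0033). The last picture shows a gap on both sides of the sheath.
- **Depth:** the arm's position puts the band about 0.5 mm low. The picture puts it about 1 mm high. They disagree slightly, but both mean level to about 1 mm.
- **Touching the kiln:** force readings during the lowering stayed at or below about 1.5 N, so there was no sign of contact.
- **Camera limits:** my measurements of the hole and sheath differed by 1–2 mm in x between the two cameras, within the stated calibration error. The wrist hid the hole from the top camera, so the final check rests on the scene camera and the arm's own position readings.
- **Other objects:** the fish and file were unmoved in the pictures I took. I did not re-measure the other objects after the last move.

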